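# Stand the torch on its tail for a lens check

### The arm

A 7-joint arm with a two-finger parallel gripper is mounted at the origin on the work surface. World frame = base frame: x ahead of the robot, y to its left, z up, the work surface at z = 0. Lengths are in mm, angles in rad, forces in N, time in s.
With the tool pointing down it reaches from about 400 to 875 mm from the base axis. Payload 4.4 kg.
Tool frame: the origin (TCP) lies at the very end of the fingers, on their centre line; the grasp point (between the pads) lies 19 mm behind it; z points along the fingers, y is the line along which they close (so a half turn about z gives the same grasp; the last joint's range is limited). The gripper opens to 85 mm and grips with 20 to 120 N. Pads are 22 mm wide; open, the fingers measure 114 mm over their backs; the gripper's body (76 mm by 85 mm) begins 54 mm behind the grasp point. The pads swing forward as they close: fully open they stand 13 mm farther back than shut.
Start: joints at [-1.329, 0.628, 0.038, 1.517, -0.027, 0.996, -0.02], TCP at [196.902, 619.474, 231.313] pointing down, gripper open.
Joint ranges: [-3.06, 3.06], [-0.37, 2.12], [-1.25, 1.32], [0.18, 2.47], [-1.1, 4.24], [0.23, 1.98], [-2.94, 2.94]. Speed limits (rad/s): [2.57, 2.57, 3.14, 3.14, 3.14, 3.14, 3.14].

### API

Orientations are given as [roll, pitch, yaw] about the fixed x, y, z axes, in that order (R = Rz(yaw) Ry(pitch) Rx(roll)).
In Python, from cell import ctrl gives the robot as it stands.
- The arm moves only by the tool step_arm, never from a script. Its argument "series" is a list that holds one entry, the list of rows, each a list of 7 numbers: the turn, a rotation vector about the tool's x, y, z as a fraction of full scale, then the shift along the tool's x, y, z as a fraction of full scale, then the closure, from 0 (fully open) to 1 (shut). In form: [[[ax, ay, az, tx, ty, tz, gripper], ...]]. A call has 1 to 12 rows; each row shifts and turns the commanded pose from where the row before left it, along the tool's axes as they then stand; what a row does not reach is not made up. Full scale, the value 1, is 150 mm for a shift and 45 degrees for a turn. A row lasts 1/10 s, in which the tool goes at most 50 mm and 8.59 degrees, less where a joint would pass 70% of its speed; a pose out of reach is approached as far as the arm can. A call with a number of a shift or a turn outside -1 to 1 is refused whole. A call with a gripper value outside its range is refused whole. The fingers move at their own pace and stop on an object; the grip force is fixed at half the most. Time passes only in rows, so rows that do not move let the fingers close. It gives the time, the measured TCP pose, the force, the opening and the grip force at its end, in the units of the state.
- ctrl.read_state(): the state, without advancing time (a new reading comes with each control period).
- ctrl.get_image(name): name is "scene" or "side" or "wrist"; returns a dict with "img" (420x560x3 uint8, red, green, blue), "fx", "fy", "cx", "cy" (pixels), "R" (3x3) and "t" (3): a world point X has camera coordinates R X + t. Camera axes: x right, y down, z forward; pixel columns grow to the right and rows downward; lengths in mm; the calibration is good to about 2 mm. A picture is of the moment at which its call begins. There is no depth.
- ctrl.finish_job(): hands the job in; it is judged then, once.
Trained networks look in a picture, given as the dict that the camera call returned (one of the last four; its "shot" number tells which), for a name from the list of things; names that differ only in an ending like _2 or _b are one class to them, and where a whole thing is asked for, a point or a joint stands for the part that bears it (a point fixed in the world has none). Each returns a list of dicts, best first, with "score" (0 to 1); they miss things now and then, are a little off and sometimes report something else, mostly with a low value. They report only what shows in the picture. A call takes as long as a camera call. They do not tell look-alikes from the thing itself.
- ctrl.recognise(picture, thing): "centre" ([column, row] in pixels, amid what is visible of it).
The state is a dict: "clock": time; "qpos": joint angles; "qd": joint speeds; "tau": joint torques, N m; "eef_pos": TCP position; "tool_rot": TCP orientation; "force": force on the tool from outside, world axes, zero at the start; "torque": the same for the moment, N m; "width": finger opening in mm; "gripper_force": force on a finger pad.
Only numpy, scipy, OpenCV 4.12 (cv2) and the standard library are available. Lean on these libraries where they do the work, as an engineer would, in place of code of your own. Each camera call takes 0.05 s, during which the arm holds its last target. There are 200 camera calls.

### The job

Take the small torch out of its sloping charger and stand it on its tail, lamp end straight up, on a clear part of the rubber bench mat where the frosted lens lies, so that the lens can be checked over the light. Bring the tail right down to the mat before you let go, set it down gently and release it slowly so that it does not tip over, then see that it stays still by itself. Leave the lens, the frame, the canister and the screwdriver as they lie.

Things in the scene. Friction and masses are not known exactly. Their poses are not given: they have to be found in the camera images.
- torch_mid (a point): centre, half-way along, of the loose aluminium torch (about 180 g, varies), 145 mm long: 26 mm diameter barrel with black sleeve, and a wider head, 37 mm in diameter, over the last 41 mm. Its z axis points from tail to lamp; tail face and lamp end are 72.5 mm either way. At the start it lies in the charger, its axis 45 degrees from vertical
- torch_tail (a point): centre of the torch's flat tail face, 24 mm in diameter, on which it is to stand; same axes as torch_mid. The torch balances about 84 mm from the tail, so it is top-heavy and falls if left leaning by more than about 8 degrees
- charger: grey plastic desk charger, fixed; foot plate 140 x 74 x 12 mm; origin at the underside, 12 mm to -x of the plate's middle. Its 44 mm wide trough rises at 45 degrees towards its -x and is open above. The torch lies loose in it, tail down; the trough carries the first 96 mm from the tail, the head sticks out free, its middle 122 mm above the cart top. It slides out along its axis or lifts out upward
- charger_seat (a point): point on the charger's tail stop where the centre of the torch's tail face rests, 34 mm above the cart top and 45 mm to +x of the charger's origin
- mat_top (a point): centre of the upper face of the dark rubber bench mat, a fixed flat sheet 150 mm (its x) by 220 mm (its y), 4 mm thick, on the cart top; z up
- lens_mid (a point): centre of the loose frosted glass lens blank, a disc 70 mm in diameter and 7.6 mm thick at the middle, lying on the +y half of the mat
- frame_mid (a point): centre of the loose, folded brown acetate spectacle frame lying on the cart beyond the mat, 50 x 140 x 20 mm (x, y, z)
- canister_mid (a point): centre of the loose screw-top aluminium canister standing on the cart beyond the mat, 47 mm in diameter, 51 mm high
- screwdriver_mid (a point): middle of the loose chrome mini screwdriver lying on the cart beyond the mat on the right (-y), 121 mm long (along its x), 13 to 15 mm thick at the cap and collar
- heater: grey hot-air frame heater, fixed, 150 x 120 mm and 76 mm high with a round outlet to 102 mm and a toggle switch on its -x side; origin at the middle of its underside; it stands on the other side of the mat from the charger
There are look-alikes about, which are no part of the job. Of the things that look like the part that bears lens_mid, take the one that is nearest to the robot's base at the start.

How it is judged (in metres and radians):
On the way, in this order (a step that is already met when the one before it is completed fails the run):
1. the torch is held clear of the charger (distance between torch_tail and charger_seat above 0.06 m and contact force between torch and charger below 0.05 N and contact force between torch and the fingers above 0.5 N), for 0.2 s.
2. the torch stands by itself on the mat, let go and still (angle between torch_mid's own z axis and vertical below 0.05 rad and height (world z) of torch_tail below 0.007 m and contact force between torch and mat above 0.3 N and contact force between torch and the fingers below 0.02 N and linear speed of torch below 0.02 m/s and angular speed of torch below 0.15 rad/s), for 0.5 s.
At the end, for the whole second after the job is handed in: The torch stands by itself on its tail, lamp up, within 3 degrees of vertical and still, its whole 24 mm tail face flat on the mat (edges on or inside the mat's edge) and off the lens (angle between torch_mid's own z axis and vertical below 0.05 rad and height (world z) of torch_mid above 0.07 m and height (world z) of torch_tail between 0.001 and 0.007 m and x of torch_tail in the frame of mat_top between -0.064 and 0.064 m and y of torch_tail in the frame of mat_top between -0.099 and 0.099 m and horizontal distance between torch_tail and lens_mid above 0.046 m and linear speed of torch below 0.01 m/s and angular speed of torch below 0.1 rad/s and contact force between torch and lens below 0.02 N and contact force between torch and mat above 0.3 N); the robot touches nothing.
It fails at once if the torch is dropped or topples: out of the charger and out of the fingers while its tail is more than about 8 mm above the mat or it leans more than 9 degrees (distance between torch_tail and charger_seat above 0.06 m and contact force between torch and the fingers below 0.01 N and contact force between torch and charger below 0.01 N and (angle between torch_mid's own z axis and vertical above 0.16 rad or height (world z) of torch_tail above 0.012 m)).
It fails at once if the torch is banged or pressed hard on the mat (over 40 N) (contact force between torch and mat above 40 N).
It fails at once if the lens is shifted by more than 10 mm (distance of lens_mid from where it was at the start of the episode above 0.01 m).
It fails at once if the frame, the canister or the screwdriver is shifted by more than 15 mm (distance of any of frame_mid, canister_mid, screwdriver_mid from where it was at the start of the episode above 0.015 m).
It also fails if it takes over 56 s, if anything falls off the work surface, if the arm or the gripper's body presses on something with over 40 N, if the wrist force passes 120 N, or if a joint passes its speed limit or range.

## Working session

There is one attempt and no reset: what is moved stays moved. The work goes in short steps, Python scripts to look and compute and a tool call to move; the robot and the scene stay as the last step left them, time stands still between calls to the robot, and variables do not carry over. Pictures are saved under pics/ and viewed, at most 12 in all, crops included, and the job is handed in when it is done.

Besides the shell and the picture viewer there is one more tool, called after "Request:" in YAML: its name, and indented under it one key for each argument. step_arm: Moves the arm, as the interface text tells. Shift numbers are shares of 150 mm and turn numbers shares of 45 degrees, none past 1 either way. Its arguments: {"type":"object","properties":{"series":{"type":"array","items":{"type":"array","items":{"type":"array","items":{"type":"number","minimum":-1,"maximum":1}}}}},"required":["series"]}

```bash
mkdir -p pics
cat > h.py <<'E'
from cell import ctrl
import numpy as np, cv2
def ray(p,px):
    d=np.array([(px[0]-p['cx'])/p['fx'],(px[1]-p['cy'])/p['fy'],1.]);R=np.array(p['R']);t=np.array(p['t'])
    d=R.T@d; return -R.T@t, d/np.linalg.norm(d)
def atz(p,px,z):
    o,d=ray(p,px); return o+d*(z-o[2])/d[2]
def tri(rs):
    A=sum(np.eye(3)-np.outer(d,d) for o,d in rs); b=sum((np.eye(3)-np.outer(d,d))@o for o,d in rs)
    return np.linalg.solve(A,b)
def save(p,n): cv2.imwrite('pics/'+n,p['img'][:,:,::-1])
E
python3 - <<'E'
from h import *
np.set_printoptions(precision=1,suppress=True)
s=ctrl.read_state();print(s['clock'],s['eef_pos'],s['tool_rot'],s['width'])
ims=[]
for n in ['scene','side','wrist']:
    p=ctrl.get_image(n);ims.append(p['img'][:,:,::-1]);save(p,n+'0.png')
    print(n,-np.array(p['R']).T@np.array(p['t']))
    for th,z in [('torch_mid',90),('charger',30),('lens_mid',8),('frame_mid',10),('canister_mid',25),('screwdriver_mid',7),('heater',40)]:
        r=ctrl.recognise(p,th)
        print(th,[(np.round(x['centre']),round(x['score'],2),atz(p,x['centre'],z)[:2]) for x in r if x['score']>.2])
E
```

```text
0.0 [196.7 618.9 230.4] [-3.1  0.   2.8] 85.25935015782028
scene [1249.5 -330.3  863.1]
torch_mid [(array([170., 234.]), 0.8, array([ 580.2, -286.7]))]
charger [(array([181., 265.]), 0.85, array([ 630.7, -286.3]))]
lens_mid [(array([255., 256.]), 0.97, array([ 662.1, -111.3])), (array([298., 193.]), 0.79, array([510.6,  81.3])), (array([399., 214.]), 0.75, array([695.4, 292.9])), (array([325., 231.]), 0.66, array([665.4,  82.9]))]
frame_mid [(array([317., 272.]), 0.91, array([767.4,   4.1]))]
canister_mid [(array([380., 243.]), 0.76, array([765.7, 180.8])), (array([297., 192.]), 0.64, array([521.4,  71. ]))]
screwdriver_mid [(array([231., 300.]), 0.59, array([ 753. , -209.8]))]
heater [(array([360., 168.]), 0.87, array([524.3, 272.3]))]
side [ 484.4 -618.4  577.2]
torch_mid [(array([281., 325.]), 0.71, array([ 573.8, -286.5]))]
charger [(array([292., 354.]), 0.59, array([ 588.3, -298.5]))]
lens_mid [(array([302., 271.]), 0.95, array([ 655.4, -120.9])), (array([273., 158.]), 0.71, array([684.7, 290.5])), (array([283., 209.]), 0.59, array([662.4,  69.2])), (array([212., 214.]), 0.57, array([503. ,  82.3]))]
frame_mid [(array([336., 224.]), 0.82, array([762.3,  -5.3]))]
canister_mid [(array([317., 168.]), 0.93, array([779.3, 194.9]))]
screwdriver_mid [(array([368., 308.]), 0.85, array([ 744.8, -227.8]))]
heater [(array([209., 156.]), 0.97, array([515.6, 277. ])), (array([368., 306.]), 0.46, array([ 730.6, -246.7]))]
wrist [129.7 640.9 373.3]
torch_mid []
charger []
lens_mid []
frame_mid []
canister_mid []
screwdriver_mid []
heater [(array([ 98., 418.]), 0.78, array([423. , 294.4]))]
```

View pics/scene0.png

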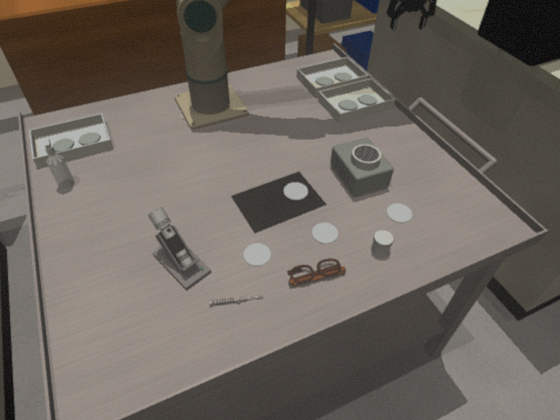

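View pics/side0.png

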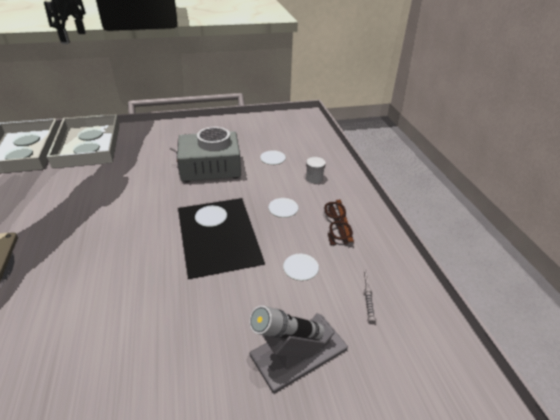

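The scene view shows the torch in the charger, with its head near (160,215) and tail near (195,265). The mat spans about (232,201) to (326,202) with the lens at (296,191), and the other discs are look-alikes. In the side view the head is at (265,320), the mat's centre is near (218,236) and its lens is at (211,215).

Run:
```python
from h import *
np.set_printoptions(precision=1,suppress=True)
cr=[]
for n,(x,y) in [('scene',(140,195)),('side',(240,285))]:
    p=ctrl.get_image(n);im=p['img']
    m=(im.max(2)<40).astype(np.uint8); m=cv2.morphologyEx(m,cv2.MORPH_OPEN,np.ones((3,3)))
    k,l,st,c=cv2.connectedComponentsWithStats(m)
    for i in range(1,k):
        if st[i,4]>1000 and st[i,1]>140:
            cs,_=cv2.findContours((l==i).astype(np.uint8),0,2)
            h=cv2.convexHull(max(cs,key=cv2.contourArea))
            q=cv2.approxPolyDP(h,6,True)[:,0]
            print(n,q.tolist()); print(np.array([atz(p,a,4)[:2] for a in q]))
    w=(110,100)
    cr.append(cv2.resize(im[y:y+100,x:x+80 if 0 else x+110],None,fx=3.6,fy=3.6,interpolation=cv2.INTER_CUBIC))
cv2.imwrite('pics/crop.png',np.hstack(cr)[:,:,::-1])
```

```text
scene [[0, 251], [14, 419], [5, 417]]
[[ 387.7 -676.8]
 [ 819.9 -663. ]
 [ 809.2 -678. ]]
side [[240, 201], [259, 262], [189, 277], [180, 209]]
[[571.3 122.7]
 [579.1 -78.1]
 [443.9 -89.8]
 [434.1 119.3]]
```

View pics/crop.png

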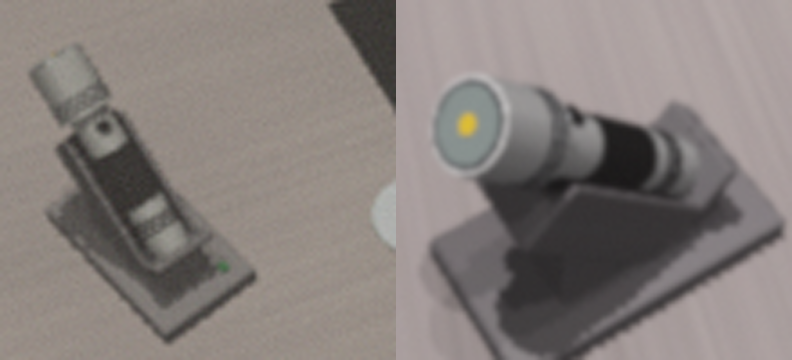

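Run:
```python
from h import *
np.set_printoptions(precision=1,suppress=True)
a=ctrl.get_image('scene');b=ctrl.get_image('side')
P={}
for n,u,v in [('lamp',(155.3,211.7),(260.5,319.7)),('headmid',(159.4,218.6),(271.7,320.8)),('tail',(187.8,264.4),(321.7,330.8))]:
    P[n]=tri([ray(a,u),ray(b,v)]);print(n,P[n])
d=P['lamp']-P['tail'];print(np.linalg.norm(d),d/np.linalg.norm(d),np.degrees(np.arctan2(d[1],d[0])))
for px in [(50,212),(168,340),(255,275)]: print(atz(a,(px[0]/3.6+140,px[1]/3.6+195),12))
for px in [(35,242),(390,228),(275,110)]: print(atz(b,(px[0]/3.6+240,px[1]/3.6+285),12))
print(ctrl.read_state()['clock'],ctrl.read_state()['tool_rot'])
```

```text
lamp [ 540.8 -303.1  133.8]
headmid [ 556.2 -299.9  123.6]
tail [ 642.1 -272.6   37.5]
143.02572460447712 [-0.7 -0.2  0.7] -163.25113199793398
[ 558.1 -335.6   12. ]
[ 688.2 -292.    12. ]
[ 664.  -225.9   12. ]
[ 528.7 -271.8   12. ]
[ 681.7 -297.3   12. ]
[ 650.3 -227.4   12. ]
1.4 [-3.1 -0.   2.8]
```

```bash
cat >> h.py <<'E'
from scipy.spatial.transform import Rotation as Ro
def pose():
    s=ctrl.read_state(); return Ro.from_euler('xyz',s['tool_rot']),np.array(s['eef_pos'])
def tgt(yaw,pitch):  # tool x forward at yaw, down, pitched toward +x by pitch (deg)
    return Ro.from_euler('xyz',[180,0,0],degrees=True) if 0 else Ro.from_euler('z',yaw,degrees=True)*Ro.from_euler('x',180,degrees=True)*Ro.from_euler('y',pitch,degrees=True)
def rows(R0,p0,R1,p1,n,g):
    rv=(R0.inv()*R1).as_rotvec(); out=[]; 
    dr=rv/n; R=R0
    for i in range(n):
        t=R.inv().apply((p1-p0)/n)/150
        out.append([round(float(v),3) for v in [*(np.degrees(dr)/45),*t,g]]); R=R*Ro.from_rotvec(dr)
    return out
E
python3 - <<'E'
from h import *
R,p=pose(); n=12
Rm=tgt(88,0); w1=np.array([500,340,330.])
Rn=tgt(17,0); w2=np.array([520,-30,330.])
print(p,R.as_matrix().round(2).tolist())
print(rows(R,p,Rm,w1,12,0));print(rows(Rm,w1,Rn,w2,12,0))
E
```

```text
[196.88318519 619.47510165 231.27268995] [[-0.95, 0.3, -0.0], [0.3, 0.95, -0.0], [0.0, -0.0, -1.0]]
[[-0.0, -0.0, 0.138, -0.208, -0.097, -0.055, 0.0], [-0.0, -0.0, 0.138, -0.217, -0.074, -0.055, 0.0], [-0.0, -0.0, 0.138, -0.223, -0.05, -0.055, 0.0], [-0.0, -0.0, 0.138, -0.228, -0.026, -0.055, 0.0], [-0.0, -0.0, 0.138, -0.229, -0.001, -0.055, 0.0], [-0.0, -0.0, 0.138, -0.228, 0.024, -0.055, 0.0], [-0.0, -0.0, 0.138, -0.224, 0.048, -0.055, 0.0], [-0.0, -0.0, 0.138, -0.217, 0.072, -0.055, 0.0], [-0.0, -0.0, 0.138, -0.208, 0.095, -0.055, 0.0], [-0.0, -0.0, 0.138, -0.197, 0.117, -0.055, 0.0], [-0.0, -0.0, 0.138, -0.183, 0.138, -0.055, 0.0], [-0.0, -0.0, 0.138, -0.167, 0.157, -0.055, 0.0]]
[[0.0, -0.0, 0.131, -0.205, 0.018, 0.0, 0.0], [0.0, -0.0, 0.131, -0.202, 0.039, 0.0, 0.0], [0.0, -0.0, 0.131, -0.197, 0.06, 0.0, 0.0], [0.0, -0.0, 0.131, -0.19, 0.08, 0.0, 0.0], [0.0, -0.0, 0.131, -0.18, 0.099, 0.0, 0.0], [0.0, -0.0, 0.131, -0.169, 0.117, 0.0, 0.0], [0.0, -0.0, 0.131, -0.156, 0.134, 0.0, 0.0], [0.0, -0.0, 0.131, -0.142, 0.149, 0.0, 0.0], [0.0, -0.0, 0.131, -0.126, 0.163, 0.0, 0.0], [0.0, -0.0, 0.131, -0.108, 0.175, 0.0, 0.0], [0.0, -0.0, 0.131, -0.089, 0.185, 0.0, 0.0], [0.0, -0.0, 0.131, -0.07, 0.194, 0.0, 0.0]]
```

Request:
step_arm:
  series:
    - [[0,0,0.138,-0.21,-0.1,-0.055,0],[0,0,0.138,-0.22,-0.07,-0.055,0],[0,0,0.138,-0.22,-0.05,-0.055,0],[0,0,0.138,-0.23,-0.03,-0.055,0],[0,0,0.138,-0.23,0,-0.055,0],[0,0,0.138,-0.23,0.02,-0.055,0],[0,0,0.138,-0.22,0.05,-0.055,0],[0,0,0.138,-0.22,0.07,-0.055,0],[0,0,0.138,-0.21,0.095,-0.055,0],[0,0,0.138,-0.2,0.12,-0.055,0],[0,0,0.138,-0.18,0.14,-0.055,0],[0,0,0.138,-0.17,0.16,-0.055,0]]

```text
clock: 2.6
eef_pos: [502.1, 337.3, 330.8]
tool_rot: [3.141, -0.001, 1.529]
force: [0.2, 0.2, -0.5]
width: 85.4
gripper_force: 0.0
```

Request:
step_arm:
  series:
    - [[0,0,0.13,-0.205,0.02,0,0],[0,0,0.13,-0.2,0.04,0,0],[0,0,0.13,-0.2,0.06,0,0],[0,0,0.13,-0.19,0.08,0,0],[0,0,0.13,-0.18,0.1,0,0],[0,0,0.13,-0.17,0.12,0,0],[0,0,0.13,-0.155,0.135,0,0],[0,0,0.13,-0.14,0.15,0,0],[0,0,0.13,-0.125,0.165,0,0],[0,0,0.13,-0.11,0.175,0,0],[0,0,0.13,-0.09,0.185,0,0],[0,0,0.13,-0.07,0.195,0,0]]

```text
clock: 3.8
eef_pos: [523.8, -33.7, 330.5]
tool_rot: [-3.141, -0.001, 0.304]
force: [-0.1, -0.0, 0.1]
width: 85.2
gripper_force: 0.0
```

Run:
```python
from h import *
R,p=pose(); print(p,R.as_matrix().round(2).tolist(),ctrl.read_state()['qpos'],ctrl.read_state()['clock'])
R1=tgt(17,45); a=-R1.as_matrix()[:,2]; M=np.array([591.5,-287.9,85.3])
t=M+a*(230-72.5); print(a,t); print(rows(R,p,R1,t,10,0))
```

```text
[523.7847126  -33.65468467 330.48999887] [[0.95, 0.3, 0.0], [0.3, -0.95, 0.0], [0.0, -0.0, -1.0]] [-0.53409904  0.43546733  0.80973779  1.7392302  -0.3475229   1.11630761
 -0.88237008] 3.8
[-0.67620958 -0.20673802  0.70710678] [ 484.99699149 -320.46123737  196.66931804]
[[-0.0, 0.1, 0.001, -0.082, 0.175, 0.089, 0.0], [-0.0, 0.1, 0.001, -0.089, 0.175, 0.082, 0.0], [-0.0, 0.1, 0.001, -0.095, 0.175, 0.075, 0.0], [-0.0, 0.1, 0.001, -0.1, 0.175, 0.068, 0.0], [-0.0, 0.1, 0.001, -0.105, 0.175, 0.06, 0.0], [-0.0, 0.1, 0.001, -0.109, 0.175, 0.051, 0.0], [-0.0, 0.1, 0.001, -0.113, 0.175, 0.043, 0.0], [-0.0, 0.1, 0.001, -0.116, 0.175, 0.034, 0.0], [-0.0, 0.1, 0.001, -0.118, 0.175, 0.025, 0.0], [-0.0, 0.1, 0.001, -0.119, 0.175, 0.015, 0.0]]
```

Request:
step_arm:
  series:
    - [[0,0.1,0,-0.08,0.175,0.09,0],[0,0.1,0,-0.09,0.175,0.08,0],[0,0.1,0,-0.095,0.175,0.075,0],[0,0.1,0,-0.1,0.175,0.07,0],[0,0.1,0,-0.105,0.175,0.06,0],[0,0.1,0,-0.11,0.175,0.05,0],[0,0.1,0,-0.115,0.175,0.04,0],[0,0.1,0,-0.115,0.175,0.035,0],[0,0.1,0,-0.12,0.175,0.025,0],[0,0.1,0,-0.12,0.175,0.015,0],[0,0,0,0,0,0,0]]

```text
clock: 4.9
eef_pos: [489.2, -261.1, 213.1]
tool_rot: [-3.119, -0.588, 0.293]
force: [-0.9, -1.1, 0.4]
width: 85.6
gripper_force: 0.0
```

Run:
```python
from h import *
s=ctrl.read_state();R,p=pose(); print(p,s['qpos'],s['tool_rot'])
w=ctrl.get_image('wrist');save(w,'w1.png')
M=np.array([591.5,-287.9,85.3]);a=-tgt(17,45).as_matrix()[:,2]
for s in (145,104,0):
    X=M+a*(s-72.5); c=np.array(w['R'])@X+np.array(w['t']); print(s,[c[0]/c[2]*w['fx']+w['cx'],c[1]/c[2]*w['fy']+w['cy']])
c=np.array(w['R'])@p+np.array(w['t']);print('tcp',c,[c[0]/c[2]*w['fx']+w['cx'],c[1]/c[2]*w['fy']+w['cy']])
print([(x['centre'],x['score']) for x in ctrl.recognise(w,'torch_mid')])
```

```text
[ 489.18811625 -261.08324386  213.12546204] [ 0.92275221  0.47727607 -0.23576319  2.14022318 -1.0772897   0.45665272
  0.4257928 ] [-3.11914904 -0.58816003  0.29273647]
145 [np.float64(353.6435649832205), np.float64(228.625576746584)]
104 [np.float64(344.4635304782663), np.float64(204.63627557777212)]
0 [np.float64(329.3217573571631), np.float64(165.06773632708322)]
tcp [  0.42926354  26.88827106 155.89398758] [np.float64(278.0481156474928), np.float64(265.51763782533436)]
[([342.6, 212.6], 0.87), ([309.3, 205.1], 0.22)]
```

View pics/w1.png

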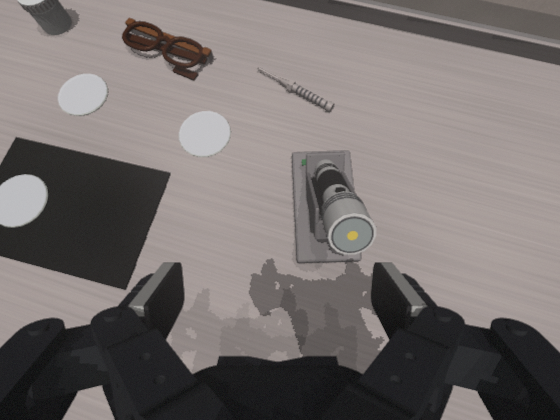

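The wrist view shows the lamp face at (351,235) and the barrel's tail end at (327,166), within a few pixels of my prediction. The arm was speed-limited and lags, so I'll complete the approach.

Run:
```python
from h import *
R,p=pose(); R1=tgt(17,45); a=-R1.as_matrix()[:,2]; M=np.array([591.5,-287.9,85.3])
t=M+a*(220-72.5); print(rows(R,p,R1,t,6,0))
w=ctrl.get_image('wrist'); print(w['fx'])
```

```text
[[-0.005, 0.042, 0.001, -0.032, 0.066, 0.01, 0.0], [-0.005, 0.042, 0.001, -0.033, 0.066, 0.009, 0.0], [-0.005, 0.042, 0.001, -0.033, 0.066, 0.008, 0.0], [-0.005, 0.042, 0.001, -0.033, 0.066, 0.008, 0.0], [-0.005, 0.042, 0.001, -0.033, 0.066, 0.007, 0.0], [-0.005, 0.042, 0.001, -0.034, 0.066, 0.006, 0.0]]
317.3350052687885
```

Request:
step_arm:
  series:
    - [[-0.005,0.042,0.001,-0.032,0.066,0.01,0],[-0.005,0.042,0.001,-0.033,0.066,0.009,0],[-0.005,0.042,0.001,-0.033,0.066,0.008,0],[-0.005,0.042,0.001,-0.033,0.066,0.008,0],[-0.005,0.042,0.001,-0.033,0.066,0.007,0],[-0.005,0.042,0.001,-0.034,0.066,0.006,0],[0,0,0,0,0,0,0]]

```text
clock: 5.75
eef_pos: [493.1, -316.1, 187.5]
tool_rot: [-3.136, -0.783, 0.297]
force: [-0.4, 0.2, 0.2]
width: 85.8
gripper_force: 0.0
```

Run:
```python
from h import *
s=ctrl.read_state();R,p=pose(); print(p,s['qpos'],s['tool_rot'],s['clock'])
w=ctrl.get_image('wrist');save(w,'w2.png')
M=np.array([591.5,-287.9,85.3]);a=-tgt(17,45).as_matrix()[:,2]
for s in (145,104,0):
    X=M+a*(s-72.5); c=np.array(w['R'])@X+np.array(w['t']); print(s,c,[c[0]/c[2]*w['fx']+w['cx'],c[1]/c[2]*w['fy']+w['cy']])
print([(x['centre'],x['score']) for x in ctrl.recognise(w,'torch_mid')])
print((np.array(w['R'])@R.as_matrix()).round(3))
```

```text
[ 493.14634779 -316.07152169  187.45146785] [ 1.44809557  0.7474418  -0.79173667  2.12591581 -1.08496179  0.24145507
  0.66108269] [-3.13594655 -0.78317744  0.2968702 ] 5.75
145 [  2.73063779   6.71379976 225.2390663 ] [np.float64(281.0214577521047), np.float64(220.24329933719295)]
104 [  2.97567406  -4.6811118  264.62302176] [np.float64(280.74273243873904), np.float64(205.1707825266074)]
0 [  3.59722946 -33.58527772 364.52378683] [np.float64(280.3058709714798), np.float64(181.54680044314196)]
[([280.4, 217.7], 0.93)]
[[ 0.001  1.     0.   ]
 [-0.961  0.001 -0.276]
 [-0.276  0.     0.961]]
```

View pics/w2.png

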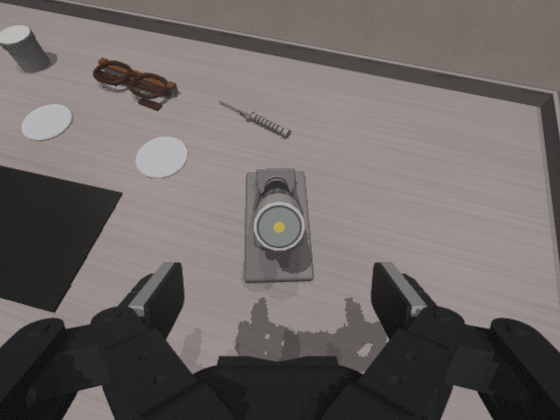

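The wrist view shows the lamp face centred at (280,228), 8 px below the prediction, so the torch sits about 5 mm nearer the robot. Joint 6 is close to its limit, so I'll take the grasp with the tool pitched 38 degrees.

Run:
```python
from h import *
R,p=pose(); R1=tgt(17,38); a=-tgt(17,45).as_matrix()[:,2]; M=np.array([586.7,-289.4,85.3])
G=M+a*(120-72.5); t=G+19*R1.as_matrix()[:,2]; print(a,G,t)
pre=t+a*50
print(rows(R,p,R1,pre,4,0)); print(rows(R1,pre,R1,t,4,0))
```

```text
[-0.67620958 -0.20673802  0.70710678] [ 554.58004505 -299.22005571  118.88757211] [ 565.76648499 -295.80001781  103.91536779]
[[-0.002, -0.039, 0.001, -0.013, 0.007, 0.104, 0.0], [-0.002, -0.039, 0.001, -0.01, 0.006, 0.105, 0.0], [-0.002, -0.039, 0.001, -0.007, 0.006, 0.105, 0.0], [-0.002, -0.039, 0.001, -0.004, 0.006, 0.105, 0.0]]
[[0.0, 0.0, 0.0, 0.01, -0.0, 0.083, 0.0], [0.0, 0.0, 0.0, 0.01, -0.0, 0.083, 0.0], [0.0, 0.0, 0.0, 0.01, -0.0, 0.083, 0.0], [0.0, 0.0, 0.0, 0.01, -0.0, 0.083, 0.0]]
```

Request:
step_arm:
  series:
    - [[-0.002,-0.039,0.001,-0.013,0.007,0.104,0],[-0.002,-0.039,0.001,-0.01,0.006,0.105,0],[-0.002,-0.039,0.001,-0.007,0.006,0.105,0],[-0.002,-0.039,0.001,-0.004,0.006,0.105,0],[0,0,0,0,0,0,0],[0,0,0,0,0,0,0]]

```text
clock: 6.45
eef_pos: [531.9, -310.4, 143.9]
tool_rot: [-3.137, -0.66, 0.3]
force: [0.9, -0.3, -0.0]
width: 85.3
gripper_force: 0.0
```

Run:
```python
from h import *
R,p=pose(); s=ctrl.read_state(); print(p,s['qpos'],s['tool_rot'])
R1=tgt(17,38); t=np.array([565.8,-295.8,103.9])
w=ctrl.get_image('wrist');save(w,'w3.png');print(rows(R,p,R1,t,5,0))
M=np.array([586.7,-289.4,85.3]);a=-tgt(17,45).as_matrix()[:,2]
for s in (145,104):
    X=M+a*(s-72.5); c=np.array(w['R'])@X+np.array(w['t']); print(s,c,[c[0]/c[2]*w['fx']+w['cx'],c[1]/c[2]*w['fy']+w['cy']])
```

```text
[ 531.8843438  -310.35145317  143.93215033] [ 1.17303646  0.73747609 -0.56847417  2.05702208 -1.09922943  0.23399853
  0.57771184] [-3.1368811  -0.65989473  0.29998987]
[[-0.002, 0.001, 0.001, 0.006, -0.005, 0.072, 0.0], [-0.002, 0.001, 0.001, 0.006, -0.005, 0.072, 0.0], [-0.002, 0.001, 0.001, 0.006, -0.005, 0.072, 0.0], [-0.002, 0.001, 0.001, 0.006, -0.005, 0.072, 0.0], [-0.002, 0.001, 0.001, 0.006, -0.005, 0.072, 0.0]]
145 [ -3.45051439  22.81397714 165.50314034] [np.float64(270.55831312644983), np.float64(254.52777655151453)]
104 [ -3.15426337   6.66145354 203.18613673] [np.float64(272.24800307477994), np.float64(221.18817746371332)]
```

View pics/w3.png

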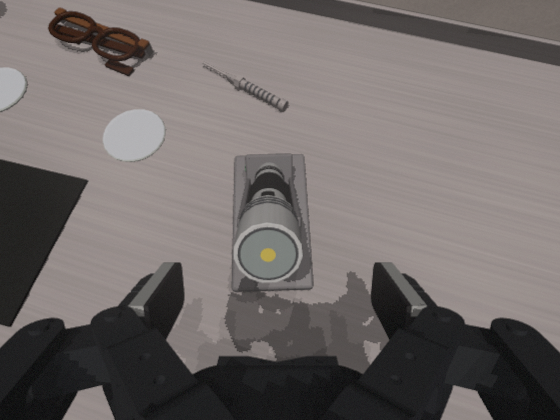

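The lamp face is at (268,255) against a prediction of (270.6,254.5), so the alignment is good and I'll advance.

Request:
step_arm:
  series:
    - [[-0.002,0,0.001,0.006,-0.006,0.072,0],[-0.002,0,0.001,0.006,-0.006,0.072,0],[-0.002,0,0.001,0.006,-0.006,0.072,0],[-0.002,0,0.001,0.006,-0.006,0.072,0],[-0.002,0,0.001,0.006,-0.005,0.072,0],[0,0,0,0,0,0,0]]

```text
clock: 7.1
eef_pos: [568.1, -308.7, 113.3]
tool_rot: [-3.111, -0.647, 0.29]
force: [0.2, 0.5, 0.5]
width: 85.6
gripper_force: 0.0
```

Run:
```python
from h import *
R,p=pose(); s=ctrl.read_state(); print(p,s['qpos'],s['tool_rot'],s['force'])
print(rows(R,p,tgt(17,38),np.array([565.3,-294.8,103.9]),1,0))
```

```text
[ 568.11058195 -308.68247748  113.26935306] [ 1.07903232  0.803848   -0.51423114  1.98499143 -1.09931667  0.23341802
  0.54855631] [-3.11134111 -0.64739244  0.29020303] [0.2241392  0.51911156 0.53732542]
[[-0.033, 0.02, -0.007, -0.031, -0.092, 0.058, 0.0]]
```

Joints 5 and 6 are at their limits, leaving the tool 14 mm off sideways. A smaller tool pitch of 25 degrees relieves this, because pitch about the closing axis doesn't affect the grip.

Run:
```python
from h import *
R,p=pose(); R1=tgt(17,25)
G=np.array([554.6,-299.2,118.9])+np.array([-.3,1,0]); t=G+19*R1.as_matrix()[:,2]
print(t,rows(R,p,R1,t,4,0))
```

```text
[ 561.97888522 -295.85232919  101.68015205] [[-0.009, -0.067, -0.001, -0.015, -0.023, 0.014, 0.0], [-0.009, -0.067, -0.001, -0.014, -0.023, 0.014, 0.0], [-0.009, -0.067, -0.001, -0.013, -0.023, 0.015, 0.0], [-0.009, -0.067, -0.001, -0.012, -0.023, 0.016, 0.0]]
```

Request:
step_arm:
  series:
    - [[-0.009,-0.067,-0.001,-0.015,-0.023,0.014,0],[-0.009,-0.067,-0.001,-0.014,-0.023,0.014,0],[-0.009,-0.067,-0.001,-0.013,-0.023,0.015,0],[-0.009,-0.067,-0.001,-0.012,-0.023,0.016,0],[0,0,0,0,0,0,0]]

```text
clock: 7.6
eef_pos: [563.1, -293.6, 103.3]
tool_rot: [3.138, -0.437, 0.303]
force: [0.2, 1.3, -0.1]
width: 85.2
gripper_force: 0.0
```

Run:
```python
from h import *
R,p=pose(); s=ctrl.read_state(); print(p,s['qpos'],s['tool_rot'],s['force'])
R1=tgt(17,25); t=np.array([562,-295.8,101.7]); print(rows(R,p,R1,t,1,0))
w=ctrl.get_image('wrist');save(w,'w4.png')
```

```text
[ 563.11638597 -293.60840084  103.30813802] [ 0.69825358  0.71085833 -0.11559672  1.95560836 -0.93459432  0.33419551
  0.22239729] [ 3.13755347 -0.43742499  0.30329573] [ 0.15122034  1.29700609 -0.06209372]
[[0.002, -0.001, 0.008, -0.015, 0.012, 0.005, 0.0]]
```

View pics/w4.png

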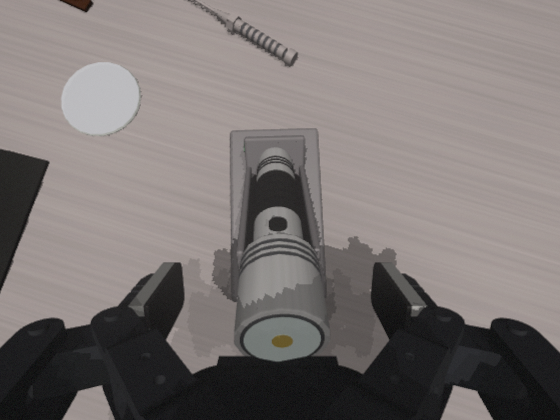

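The torch head lies centred between the pads (lamp at (282,340), tail at (275,155)), with a yaw error of about 1.5 degrees. I'll correct that and close.

Request:
step_arm:
  series:
    - [[0.014,0,-0.03,-0.01,0,0.003,0],[0,0,0,0,0,0,0],[0,0,0,0,0,0,0.3],[0,0,0,0,0,0,0.45],[0,0,0,0,0,0,0.6],[0,0,0,0,0,0,1],[0,0,0,0,0,0,1],[0,0,0,0,0,0,1],[0,0,0,0,0,0,1],[0,0,0,0,0,0,1]]

```text
clock: 8.65
eef_pos: [559.0, -296.4, 101.3]
tool_rot: [3.14, -0.436, 0.323]
force: [-4.8, 2.0, 4.8]
width: 35.8
gripper_force: 59.6
```

Run:
```python
from h import *
R,p=pose(); s=ctrl.read_state(); print(p,s['qpos'],s['tool_rot'],s['force'],s['width'],s['gripper_force'])
# lift out: straight up + along axis 
R1=R; print(rows(R,p,R1,p+np.array([-15,-5,110.]),6,1))
print([round(x,3) for x in R.as_matrix().ravel()])
```

```text
[ 558.98378204 -296.37406089  101.32989132] [ 0.71051406  0.7156143  -0.1159683   1.95110716 -0.91915561  0.34890841
  0.23689518] [ 3.14013836 -0.43605033  0.32275468] [-4.84872534  1.96819948  4.77186041] 35.846786288833215 59.583558440208435
[[0.0, 0.0, 0.0, 0.036, 0.0, -0.118, 1.0], [0.0, 0.0, 0.0, 0.036, 0.0, -0.118, 1.0], [0.0, 0.0, 0.0, 0.036, 0.0, -0.118, 1.0], [0.0, 0.0, 0.0, 0.036, 0.0, -0.118, 1.0], [0.0, 0.0, 0.0, 0.036, 0.0, -0.118, 1.0], [0.0, 0.0, 0.0, 0.036, 0.0, -0.118, 1.0]]
[np.float64(0.86), np.float64(0.317), np.float64(0.401), np.float64(0.288), np.float64(-0.949), np.float64(0.133), np.float64(0.422), np.float64(0.001), np.float64(-0.906)]
```

Request:
step_arm:
  series:
    - [[0,0,0,0.02,0,-0.06,1],[0,0,0,0.03,0,-0.1,1],[0,0,0,0.036,0,-0.118,1],[0,0,0,0.036,0,-0.118,1],[0,0,0,0.036,0,-0.118,1],[0,0,0,0.036,0,-0.118,1],[0,0,0,0.036,0,-0.118,1],[0,0,0,0,0,0,1],[0,0,0,0,0,0,1],[0,0,0,0,0,0,1]]

```text
clock: 9.65
eef_pos: [544.0, -301.4, 216.9]
tool_rot: [3.14, -0.436, 0.322]
force: [-0.0, -0.1, -3.1]
width: 35.8
gripper_force: 59.9
```

Run:
```python
from h import *
R,p=pose(); s=ctrl.read_state(); print(p,s['qpos'],s['tool_rot'],s['force'],s['torque'],s['width'],s['gripper_force'])
w=ctrl.get_image('wrist');b=ctrl.get_image('side')
c=cv2.resize(b['img'][170:370,180:380],(400,400),interpolation=cv2.INTER_CUBIC)
cv2.imwrite('pics/w5.png',np.hstack([c,w['img'][20:420,80:480]])[:,:,::-1])
```

```text
[ 543.96108392 -301.41281506  216.91606675] [ 0.60506459  0.5242865   0.07852045  1.8966786  -0.75121715  0.60561991
  0.02276837] [ 3.13991889 -0.43574348  0.32237752] [-0.02708537 -0.10298572 -3.12844503] [-0.24830654  0.64909596  0.03747594] 35.76674502083229 59.90892469882965
```

View pics/w5.png

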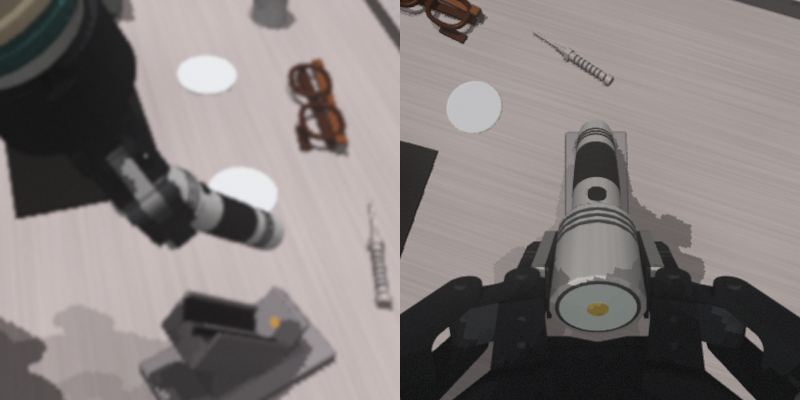

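The torch is clear of the charger and firmly held. In the wrist view the lamp is at (278,329) and the tail rim at (277,142). I'll fit the torch's angle in the grip.

Run:
```python
from h import *
from scipy.optimize import least_squares
R,p=pose(); w=ctrl.get_image('wrist');b=ctrl.get_image('side'); Rm=R.as_matrix()
def proj(c,X):
    q=np.array(c['R'])@X+np.array(c['t']); return np.array([q[0]/q[2]*c['fx']+c['cx'],q[1]/q[2]*c['fy']+c['cy']])
def geo(v):
    f,e,sg=v  # axis angle from -z toward -x.. in tool frame
    a=np.array([-np.sin(f),0,-np.cos(f)]); g=np.array([e,0,-19.]); n=np.array([np.cos(f),0,-np.sin(f)])
    return a,n,lambda s,k=0: p+Rm@(g+a*(s-sg)+n*k)
def res(v,pr=0):
    a,n,P=geo(v)
    out=[(proj(w,P(145))[1]-329),(proj(w,P(0,12))[1]-142),*(proj(b,P(2,0))-[315,285])*1,(v[2]-120)/5,v[1]/4]
    return np.array(out)
r=least_squares(res,[.35,0,120]); print(np.degrees(r.x[0]),r.x[1:],r.fun)
a,n,P=geo(r.x); print('world tilt',np.degrees(np.arccos((Rm@a)[2])), 'tail',P(0))
```

```text
19.688581139865768 [  2.73696637 120.81997731] [ 0.1194412  -1.7792534  -2.67763626  1.97707769  0.16399546  0.68424159]
world tilt 44.64509644963781 tail [ 619.2119974  -276.52380451  149.15653529]
```

Run:
```python
from h import *
R,p=pose(); y=np.degrees(ctrl.read_state()['tool_rot'][2]); R1=tgt(y,-20); f=np.radians(20)
a=np.array([-np.sin(f),0,-np.cos(f)]); off=np.array([2.,0,-19])-a*120.5
print(R1.apply(a)); t=np.array([508,-30,60.])-R1.apply(off); print(t); print(rows(R,p,R1,t,12,1))
```

```text
[6.60619572e-17 1.14050942e-16 1.00000000e+00]
[500.0524153  -32.65007424 163.32988049]
[[0.0, -0.083, -0.0, 0.009, -0.15, 0.037, 1.0], [0.0, -0.083, -0.0, 0.012, -0.15, 0.036, 1.0], [0.0, -0.083, -0.0, 0.014, -0.15, 0.035, 1.0], [0.0, -0.083, -0.0, 0.016, -0.15, 0.035, 1.0], [0.0, -0.083, -0.0, 0.019, -0.15, 0.033, 1.0], [0.0, -0.083, -0.0, 0.021, -0.15, 0.032, 1.0], [0.0, -0.083, -0.0, 0.023, -0.15, 0.031, 1.0], [0.0, -0.083, -0.0, 0.025, -0.15, 0.029, 1.0], [0.0, -0.083, -0.0, 0.027, -0.15, 0.028, 1.0], [0.0, -0.083, -0.0, 0.028, -0.15, 0.026, 1.0], [0.0, -0.083, -0.0, 0.03, -0.15, 0.024, 1.0], [0.0, -0.083, -0.0, 0.032, -0.15, 0.022, 1.0]]
```

Request:
step_arm:
  series:
    - [[0,-0.083,0,0.01,-0.15,0.037,1],[0,-0.083,0,0.012,-0.15,0.036,1],[0,-0.083,0,0.014,-0.15,0.035,1],[0,-0.083,0,0.016,-0.15,0.035,1],[0,-0.083,0,0.019,-0.15,0.033,1],[0,-0.083,0,0.021,-0.15,0.032,1],[0,-0.083,0,0.023,-0.15,0.031,1],[0,-0.083,0,0.025,-0.15,0.029,1],[0,-0.083,0,0.027,-0.15,0.028,1],[0,-0.083,0,0.028,-0.15,0.026,1],[0,-0.083,0,0.03,-0.15,0.024,1],[0,0,0,0,0,0,1]]

```text
clock: 11.05
eef_pos: [505.3, -48.6, 166.0]
tool_rot: [-3.14, 0.282, 0.33]
force: [-0.2, -0.3, -2.6]
width: 36.0
gripper_force: 60.1
```

Run:
```python
from h import *
R,p=pose(); s=ctrl.read_state(); print(p,s['qpos'],s['tool_rot'],s['force'],s['width'])
y=np.degrees(s['tool_rot'][2]); R1=tgt(18.5,-20); f=np.radians(20)
a=np.array([-np.sin(f),0,-np.cos(f)]); off=np.array([2.,0,-19])-a*120.5
t=np.array([508,-30,40.])-R1.apply(off); print(t); print(rows(R,p,R1,t,4,1))
print(p+R.apply(off), R.apply(a))
```

```text
[505.2624057  -48.60295802 165.99737158] [-0.32832903  0.70347498  0.51011921  1.7558526  -0.23701439  1.02587876
 -0.9728583 ] [-3.1400967   0.28190124  0.3296167 ] [-0.16276417 -0.32180296 -2.6046939 ] 35.97966732651475
[500.05516446 -32.65830479 143.32988049]
[[0.0, -0.021, 0.002, 0.011, -0.028, 0.036, 1.0], [0.0, -0.021, 0.002, 0.011, -0.028, 0.036, 1.0], [0.0, -0.021, 0.002, 0.012, -0.028, 0.036, 1.0], [0.0, -0.021, 0.002, 0.013, -0.028, 0.036, 1.0]]
[519.68726024 -43.51927536  63.46283623] [-0.0630464  -0.02305368  0.9977443 ]
```

Request:
step_arm:
  series:
    - [[0,-0.021,0.002,0.011,-0.028,0.036,1],[0,-0.021,0.002,0.011,-0.028,0.036,1],[0,-0.021,0.002,0.012,-0.028,0.036,1],[0,-0.021,0.002,0.013,-0.028,0.036,1],[0,0,0,0,0,0,1],[0,0,0,0,0,0,1]]

```text
clock: 11.65
eef_pos: [499.1, -39.0, 145.4]
tool_rot: [3.136, 0.347, 0.313]
force: [-0.2, -0.0, -1.7]
width: 36.0
gripper_force: 60.1
```

Run:
```python
from h import *
R,p=pose(); s=ctrl.read_state(); print(p,s['qpos'],s['tool_rot'],s['force'],s['width'])
f=np.radians(20); a=np.array([-np.sin(f),0,-np.cos(f)]); off=np.array([2.,0,-19])-a*120.5
T=p+R.apply(off); print(T,R.apply(a))
A=ctrl.get_image('scene');b=ctrl.get_image('side')
def proj(c,X):
    q=np.array(c['R'])@X+np.array(c['t']); return np.array([q[0]/q[2]*c['fx']+c['cx'],q[1]/q[2]*c['fy']+c['cy']])
o=[]
for c in (A,b):
    u,v=proj(c,T).astype(int); x0,y0=u-40,v-60
    im=cv2.resize(c['img'][y0:y0+90,x0:x0+80],None,fx=5,fy=5,interpolation=cv2.INTER_CUBIC); o.append(im)
    print('origin',x0,y0,'tail',proj(c,T),'lamp',proj(c,T+[0,0,145]),'vert 80',proj(c,T+[0,0,80]))
cv2.imwrite('pics/w6.png',np.hstack(o)[:,:,::-1])
```

```text
[499.05598071 -38.96216851 145.41907625] [-0.35031914  0.76085788  0.51154199  1.73610073 -0.23593673  1.05505709
 -1.01218924] [3.13632734 0.34678648 0.3132887 ] [-0.2444111  -0.02287784 -1.7087501 ] 35.98911515365334
[507.40333907 -36.77952915  42.10978871] [-0.00369748  0.00400308  0.99998515]
origin 218 135 tail [258.33889309 195.73996912] lamp [256.93144568 153.92054006] vert 80 [257.5967736  173.68940232]
origin 178 178 tail [218.57843139 238.50050581] lamp [212.50142036 176.50026784] vert 80 [215.41187366 206.1939439 ]
```

View pics/w6.png

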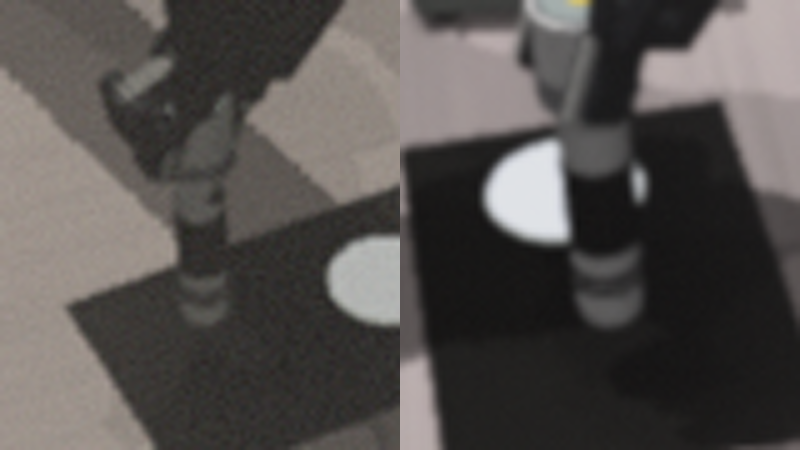

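The torch looks nearly upright over the -y half of the mat, with the tail centre near (259,197) in the scene and (220,241) in the side view, about 5 mm lower than I'd estimated. I'll lower it in small steps.

Request:
step_arm:
  series:
    - [[0,0.008,0,0.01,0,0.025,1],[0,0.007,0,0.01,0,0.025,1],[0,0,0,0.01,0,0.025,1],[0,0,0,0.01,0,0.025,1],[0,0,0,0.01,0,0.025,1],[0,0,0,0.01,0,0.025,1],[0,0,0,0,0,0,1],[0,0,0,0,0,0,1],[0,0,0,0,0,0,1]]

```text
clock: 12.65
eef_pos: [500.3, -38.5, 121.5]
tool_rot: [3.136, 0.334, 0.313]
force: [0.2, -0.4, -0.7]
width: 36.2
gripper_force: 60.1
```

Request:
step_arm:
  series:
    - [[0,0,0,0.005,0,0.012,1],[0,0,0,0.002,0,0.006,1],[0,0,0,0,0,0,1],[0,0,0,0,0,0,1]]

```text
clock: 13.05
eef_pos: [500.2, -38.4, 118.5]
tool_rot: [3.137, 0.335, 0.314]
force: [1.1, 0.2, -1.1]
width: 35.9
gripper_force: 60.1
```

Request:
step_arm:
  series:
    - [[0,0,0,0.005,0,0.012,1],[0,0,0,0.002,0,0.006,1],[0,0,0,0,0,0,1],[0,0,0,0,0,0,1]]

```text
clock: 13.45
eef_pos: [500.3, -38.4, 115.5]
tool_rot: [3.137, 0.335, 0.314]
force: [-0.5, 0.5, -1.6]
width: 36.0
gripper_force: 60.1
```

Request:
step_arm:
  series:
    - [[0,0,0,0.002,0,0.006,1],[0,0,0,0.002,0,0.006,1],[0,0,0,0,0,0,1],[0,0,0,0,0,0,1]]

```text
clock: 13.85
eef_pos: [500.3, -38.4, 113.7]
tool_rot: [3.137, 0.335, 0.314]
force: [0.2, 0.4, -1.5]
width: 35.7
gripper_force: 60.1
```

Request:
step_arm:
  series:
    - [[0,0,0,0.002,0,0.006,1],[0,0,0,0.002,0,0.006,1],[0,0,0,0,0,0,1],[0,0,0,0,0,0,1]]

```text
clock: 14.25
eef_pos: [500.3, -38.5, 111.8]
tool_rot: [3.137, 0.335, 0.314]
force: [-0.5, 0.9, -1.8]
width: 35.9
gripper_force: 60.1
```

Run:
```python
from h import *
s=ctrl.read_state();print(s['force'],s['eef_pos'])
o=[]
for n,(x0,y0) in [('scene',(218,135)),('side',(178,178))]:
    c=ctrl.get_image(n); o.append(cv2.resize(c['img'][y0:y0+90,x0:x0+80],None,fx=5,fy=5,interpolation=cv2.INTER_CUBIC))
    g=c['img'].astype(int)
im=np.clip(np.hstack(o)[:,:,::-1].astype(float)*1.8,0,255).astype(np.uint8); cv2.imwrite('pics/w7.png',im)
# side: barrel edges per row
g=g.sum(2)
for r in range(205,252,3): print(r,g[r,208:232].tolist())
```

```text
[-0.5178035   0.87493139 -1.81782841] [500.27229708 -38.48297736 111.77467579]
205 [277, 286, 283, 284, 283, 274, 263, 287, 299, 264, 202, 127, 87, 79, 76, 75, 74, 78, 75, 75, 73, 72, 73, 74]
208 [305, 272, 280, 281, 276, 268, 290, 310, 281, 222, 158, 105, 90, 78, 75, 76, 73, 73, 75, 76, 77, 72, 73, 73]
211 [324, 205, 194, 196, 207, 247, 295, 281, 224, 166, 115, 93, 76, 78, 75, 77, 74, 84, 105, 98, 77, 71, 71, 70]
214 [600, 483, 350, 259, 248, 299, 299, 243, 175, 116, 91, 83, 77, 74, 73, 73, 82, 97, 102, 84, 73, 68, 70, 71]
217 [676, 674, 646, 525, 347, 265, 245, 226, 186, 146, 127, 124, 128, 136, 134, 146, 180, 225, 195, 122, 76, 67, 72, 69]
220 [676, 675, 657, 562, 395, 282, 262, 260, 263, 268, 267, 267, 267, 257, 250, 238, 218, 172, 114, 76, 70, 68, 69, 70]
223 [674, 673, 667, 614, 463, 302, 256, 262, 268, 273, 271, 271, 270, 265, 253, 241, 217, 163, 104, 72, 65, 65, 65, 66]
226 [357, 356, 354, 329, 237, 138, 136, 172, 193, 200, 210, 217, 205, 189, 153, 115, 84, 65, 59, 61, 67, 67, 64, 61]
229 [57, 58, 59, 61, 61, 60, 56, 61, 60, 61, 60, 64, 59, 62, 63, 64, 59, 66, 58, 60, 61, 62, 61, 62]
232 [64, 62, 60, 64, 57, 61, 60, 62, 63, 61, 64, 62, 62, 59, 61, 59, 60, 56, 58, 64, 62, 63, 58, 66]
235 [64, 63, 63, 57, 61, 65, 62, 63, 61, 61, 61, 61, 61, 61, 63, 61, 58, 54, 61, 60, 64, 64, 61, 64]
238 [62, 58, 58, 62, 62, 64, 59, 61, 63, 60, 65, 59, 60, 63, 59, 62, 58, 63, 69, 75, 70, 65, 64, 61]
241 [62, 58, 60, 64, 61, 82, 129, 158, 156, 134, 111, 104, 98, 103, 117, 130, 153, 178, 193, 173, 122, 80, 63, 65]
244 [82, 82, 81, 81, 81, 81, 102, 153, 211, 244, 252, 258, 261, 262, 258, 245, 226, 190, 150, 111, 83, 70, 64, 63]
247 [92, 86, 84, 85, 82, 84, 88, 114, 133, 133, 135, 139, 140, 140, 151, 149, 145, 146, 151, 157, 139, 97, 68, 62]
250 [92, 94, 92, 86, 86, 89, 93, 133, 202, 242, 244, 238, 231, 237, 239, 245, 248, 250, 241, 214, 154, 91, 67, 65]
```

View pics/w7.png

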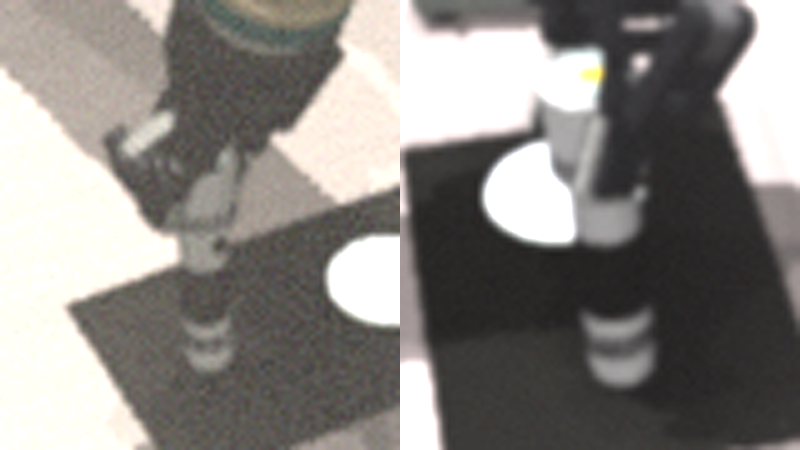

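The side view's barrel axis has the slope expected of a vertical line, and the tail is close to the mat at about crop (620,380). I'll keep stepping down until contact.

Request:
step_arm:
  series:
    - [[0,0,0,0.002,0,0.006,1],[0,0,0,0.002,0,0.006,1],[0,0,0,0,0,0,1],[0,0,0,0,0,0,1]]

```text
clock: 14.75
eef_pos: [500.3, -38.5, 109.8]
tool_rot: [3.137, 0.335, 0.314]
force: [0.7, -0.1, -1.9]
width: 35.5
gripper_force: 60.1
```

Request:
step_arm:
  series:
    - [[0,0,0,0.002,0,0.006,1],[0,0,0,0,0,0,1],[0,0,0,0,0,0,1]]

```text
clock: 15.05
eef_pos: [500.4, -38.5, 109.0]
tool_rot: [3.136, 0.334, 0.314]
force: [-0.3, -0.4, -0.0]
width: 35.8
gripper_force: 60.2
```

Request:
step_arm:
  series:
    - [[0,0,0,0.002,0,0.006,1],[0,0,0,0,0,0,1],[0,0,0,0,0,0,1]]

```text
clock: 15.35
eef_pos: [500.5, -38.5, 108.9]
tool_rot: [3.137, 0.334, 0.314]
force: [-0.3, 1.4, 6.2]
width: 35.8
gripper_force: 61.1
```

Contact shows as about 8 N. I'll ease off half a millimetre and open slowly.

Request:
step_arm:
  series:
    - [[0,0,0,-0.001,0,-0.003,1],[0,0,0,0,0,0,0.62],[0,0,0,0,0,0,0.6],[0,0,0,0,0,0,0.59],[0,0,0,0,0,0,0.58],[0,0,0,0,0,0,0.57],[0,0,0,0,0,0,0.56],[0,0,0,0,0,0,0.55],[0,0,0,0,0,0,0.54],[0,0,0,0,0,0,0.53],[0,0,0,0,0,0,0.52],[0,0,0,0,0,0,0.51]]

```text
clock: 16.55
eef_pos: [500.3, -38.5, 108.4]
tool_rot: [3.137, 0.335, 0.314]
force: [-0.1, -0.1, -0.5]
width: 41.8
gripper_force: 0.0
```

Request:
step_arm:
  series:
    - [[0,0,0,0,0,0,0.47],[0,0,0,0,0,0,0.42],[0,0,0,0,0,0,0.36],[0,0,0,0,0,0,0.3],[0,0,0,0,0,0,0.2],[0,0,0,0,0,0,0.1],[0,0,0,0,0,0,0],[0,0,0,0,0,0,0],[0,0,0,0,0,0,0]]

```text
clock: 17.45
eef_pos: [500.3, -38.5, 108.5]
tool_rot: [3.137, 0.335, 0.314]
force: [-0.4, 0.3, 0.5]
width: 85.3
gripper_force: 0.0
```

Run:
```python
from h import *
s=ctrl.read_state();print(s['force'],s['eef_pos'],s['width'])
o=[]
for n,(x0,y0) in [('wrist',(80,20)),('side',(150,140))]:
    c=ctrl.get_image(n)['img']; o.append(c[y0:y0+400,x0:x0+400] if n=='wrist' else cv2.resize(c[y0:y0+130,x0:x0+130],(400,400),interpolation=cv2.INTER_CUBIC))
cv2.imwrite('pics/w8.png',np.hstack(o)[:,:,::-1])
```

```text
[-0.41414171  0.25790062  0.48617478] [500.28711982 -38.48316055 108.48076047] 85.34900847380193
```

View pics/w8.png

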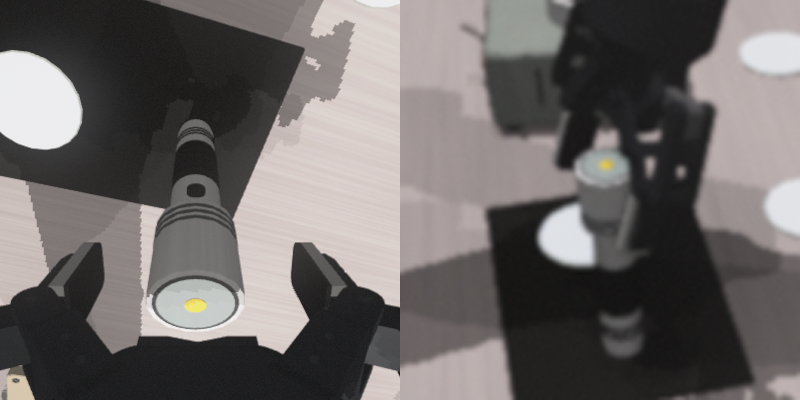

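The torch stands free between the open fingers, with the lamp at (275,325) in the wrist view, well away from the lens. I'll withdraw along the tool axis.

Request:
step_arm:
  series:
    - [[0,0,0,0,0,-0.03,0],[0,0,0,0,0,-0.06,0],[0,0,0,0,0,-0.1,0],[0,0,0,0,0,-0.1,0],[0,0,0,0,0,-0.12,0],[0,0,0,0,0,-0.15,0],[0,0,0,0,0,-0.15,0],[0,0,0,0,0,-0.15,0],[0,0,0,0,0,0,0],[0,0,0,0,0,0,0],[0,0,0,0,0,0,0],[0,0,0,0,0,0,0]]

```text
clock: 18.75
eef_pos: [539.6, -24.8, 229.6]
tool_rot: [3.137, 0.336, 0.313]
force: [-1.0, -0.1, 0.5]
width: 85.3
gripper_force: 0.0
```

Run:
```python
from h import *
s=ctrl.read_state();print(s['force'],s['eef_pos'],s['clock'])
c=[ctrl.get_image(n) for n in('scene','side')]
T=[]
for p in c:
    r=ctrl.recognise(p,'torch_mid'); print([(x['centre'],x['score']) for x in r[:2]]); T.append(ray(p,r[0]['centre']))
    print('lens',[(np.round(atz(p,x['centre'],8)),x['score']) for x in ctrl.recognise(p,'lens_mid')])
print(tri(T))
```

```text
[-1.02556116 -0.08991299  0.5071933 ] [539.57399384 -24.78871752 229.59391025] 18.75
[([260.4, 179.5], 0.69)]
lens [(array([689., 303.,   8.]), 0.82), (array([512.,  81.,   8.]), 0.6)]
[([221.7, 215.8], 0.6)]
lens [(array([656.,  77.,   8.]), 0.87), (array([683., 290.,   8.]), 0.8), (array([488.,  76.,   8.]), 0.56)]
[514.99124697 -34.52315664 101.42880764]
```

```bash
python3 -c "
from h import *
for i in range(8): a=ctrl.get_image('side')
print([x['centre'] for x in ctrl.recognise(a,'torch_mid')][:1],ctrl.read_state()['clock'])
print(ctrl.finish_job())"
```

```text
[[222.0, 216.3]] 19.5
the job is handed in; nothing more can be done
None
```

The job is handed in at about 19.5 s: in the last images the torch stands on its tail on the clear -y half of the mat, about 115 mm from the lens, not moving, with the gripper open and clear; no verdict was returned.

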